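Sort the stripped roller parts into their trays

TASK

Sort the parts of the stripped roller end into their trays, keeping the clean bearing parts ahead of the rubber: first the silver bearing cup into the round dish, then the brass grease nipple adapter into the small square tray, and only after that the two black rubber mounts into the long tray, one in each bay, whichever you like. Every part must end up standing upright and flat on the floor of its tray, set down rather than dropped. Keep off the test rig with its freshly coated blue roller and red button, and leave the grease can and the wrench where they are.

Things in the scene. Friction and masses are not known exactly. Their poses are not given: they have to be found in the camera images.
- cup: Silver aluminium bearing cup, loose: a plain round cup, outer diameter 56 mm, 32 mm tall, wall 7 mm, open at the top, standing upright on the cart. Origin: centre of its underside; z up. Grip it across the outside. About 0.13 kg.
- adapter: Brass grease nipple adapter, loose, standing upright, 47 mm tall: hexagonal foot 30 mm across flats (35 mm across corners) and 10 mm high, above it a round barrel 22 mm in diameter from 10 to 34 mm height, on top a small nipple 12 mm across. Origin: centre of its underside; z up. Grip it by the barrel. About 0.12 kg.
- mount_a: Black rubber isolation mount, loose, standing upright: plain cylinder 50 mm in diameter and 35 mm tall, with a 10 mm thick steel stud standing 13 mm up from the middle of its top. Origin: centre of its underside; z up. About 0.14 kg.
- mount_b: The second black rubber isolation mount, identical to mount_a. Origin: centre of its underside; z up.
- dish: Round white plastic dish for the bearing cup, fixed to the cart: outer diameter 90 mm, inner diameter 82 mm, floor 4 mm above the cart top, rim 10 mm above the cart top. Origin: centre of its underside, on the cart top; z up.
- square_tray: Small square white plastic tray for the adapter, fixed to the cart: 62 mm square outside, 54 mm inside, floor 4 mm and rim 10 mm above the cart top. Origin: centre of its underside, on the cart top; x and y along its sides, z up.
- long_tray: Long white plastic tray for the mounts, fixed to the cart: 86 mm along its x by 168 mm along its y outside, floor 4 mm and rim 10 mm above the cart top. A 4 mm middle wall as high as the rim splits it into two bays, 78 by 78 mm inside, centred at y = +41 mm and y = -41 mm. Origin: centre of its underside, on the cart top; z up.
- rig: Test rig, fixed at the far side of the cart; not to be touched. Base 100 mm (x) by 860 mm (y), with a freshly coated blue roller (diameter 64 mm, 610 mm long along y, axis 78 mm up) between grey brackets 112 mm high; at y = +391 mm a grey box with a large red push button, about 100 mm high in all. Origin: on the cart top, 180 mm before (-x of) the roller's middle.
- grease_can: Grey grease can, loose bystander, 66 mm in diameter and 100 mm tall. Origin: centre of its underside. To be left alone.
- wrench: Steel wrench, loose bystander, 200 mm long, lying flat along its own x. To be left alone.
Not all that is in view belongs to the job. What is shaped like the long_tray but orange or turquoise is not meant.

How it is judged:
By the outcome, as a careful person would: the job done as asked, in the order asked, and still so for the second after the job is handed in, with the robot touching nothing.
It also fails if it takes over 102 s, if anything falls off the work surface, if the arm or the gripper's body presses on something with over 40 N, if the wrist force passes 120 N, or if a joint passes its speed limit or range.

ROBOT

A 6-joint arm with a two-finger parallel gripper is mounted at the origin on the work surface. World frame = base frame: x ahead of the robot, y to its left, z up, the work surface at z = 0. Lengths are in m, angles in degrees, forces in N, time in s.
With the tool pointing down it reaches from about 0.35 to 0.875 m from the base axis. Payload 4.2 kg.
Tool frame: the origin (TCP) lies between the finger pads; the fingertips stand 17 mm ahead of it and the grasp point (between the pads) lies 2 mm behind it; z points along the fingers, y is the line along which they close (so a half turn about z gives the same grasp; the last joint's range is limited). The gripper opens to 87 mm and grips with 3 to 60 N. Pads are 19 mm wide; open, the fingers measure 117 mm over their backs; the gripper's body (75 mm by 190 mm) begins 51 mm behind the grasp point.
Start: joints at [91.02, 22.042, 0.453, 0, -68.411, -14.817], TCP at [0.149, 0.607, 0.24] pointing down, gripper open.
Joint ranges: [-179.83, 179.83], [-69.29, 118.12], [-61.27, 80.66], [-181.25, 117.63], [-171.15, -9.14], [-177.46, 177.46]. Speed limits (degrees/s): [159.86, 159.86, 180, 180, 180, 180].

INTERFACE

Orientations are given as a 3x3 rotation matrix whose columns are the frame's x, y, z axes.
In Python, from station import r gives the robot as it stands.
- The arm moves only by the tool servo_tool, never from a script. Its argument "targets" is a list of rows, each a list of 5 numbers: the shift along the world's x, y, z in units of 30 mm (1.0 is 30 mm), then the turn about the world's z in rad, then the finger opening in mm, from 0 to 87. In form: [[x, y, z, turn, gripper], ...]. A call has exactly 5 rows; each row is the pose to reach, as a shift and turn from the pose commanded when the call began; what a row does not reach only later rows make up. A row lasts 1/12 s, in which the tool goes at most 41.7 mm and 7.16 degrees, less where a joint would pass 70% of its speed; a pose out of reach is approached as far as the arm can. A call with a gripper value outside its range is refused whole. The fingers move at their own pace and stop on an object; the grip force is fixed at half the most. Time passes only in rows, so rows that repeat a pose let the fingers close, or fill a call up. It gives the time, the measured TCP pose, the force, the opening and the grip force at its end, in the units of the state.
- r.sense(): the state, without advancing time (a new reading comes with each control period).
- r.capture(name): name is "side" or "top" or "wrist"; returns a dict with "pixels" (480x640x3 uint8, red, green, blue), "fx", "fy", "cx", "cy" (pixels), "dist_coeffs" ([k1, k2, p1, p2, k3] as OpenCV has them; the pictures are not rectified), "world_from_camera" (4x4, takes a point from camera to world coordinates). Camera axes: x right, y down, z forward; pixel columns grow to the right and rows downward; lengths in m; the calibration is good to about 2 mm. A picture is of the moment at which its call begins. There is no depth.
- r.finish_job(): hands the job in; it is judged then, once.
The state is a dict: "time_s": time; "joints": joint angles; "joint_velocities": joint speeds; "effort": joint torques, N m; "tcp_pos": TCP position; "ee_rot": TCP orientation; "wrist_force": force on the tool from outside, world axes, zero at the start; "moment": the same for the moment, N m; "gripper_width": opening from 0.0 (shut) to 1.0 (fully open); "gripper_force": force on a finger pad.
Only numpy, scipy, OpenCV 4.12 (cv2) and the standard library are available. Lean on these libraries where they do the work, as an engineer would, in place of code of your own. Each camera call takes 0.05 s, during which the arm holds its last target. There are 200 camera calls.

## Working session

There is one attempt and no reset: what is moved stays moved. The work goes in short steps, Python scripts to look and compute and a tool call to move; the robot and the scene stay as the last step left them, time stands still between calls to the robot, and variables do not carry over. Pictures are saved under pics/ and viewed, at most 14 in all, crops included, and the job is handed in when it is done.

Besides the shell and the picture viewer there is one more tool, called after "Request:" in YAML: its name, and indented under it one key for each argument. servo_tool: Moves the arm, as the interface text tells. Its arguments: {"type":"object","properties":{"targets":{"type":"array","items":{"type":"array","items":{"type":"number"}}}},"required":["targets"]}

```bash
mkdir -p pics; python3 - <<'E'
from station import r
import cv2,pickle
for n in("top","side","wrist"):
    c=r.capture(n); pickle.dump(c,open(f"{n}.pkl","wb")); cv2.imwrite(f"pics/{n}0.png",c["pixels"][:,:,::-1])
    print(n,c["world_from_camera"].round(3).tolist(),c["fx"],c["dist_coeffs"])
s=r.sense();print(s["time_s"],s["tcp_pos"],s["ee_rot"],s["gripper_width"])
E
```

```text
top [[0.015, -0.986, 0.164, 0.345], [-1.0, -0.017, -0.011, 0.015], [0.013, -0.164, -0.986, 1.327], [0.0, 0.0, 0.0, 1.0]] 530.9812566560861 [0.05047178 0.         0.         0.         0.        ]
side [[-0.695, -0.562, 0.449, -0.132], [-0.719, 0.55, -0.425, 0.648], [-0.008, -0.618, -0.786, 1.184], [0.0, 0.0, 0.0, 1.0]] 477.19624425835394 [-0.08077129  0.          0.          0.          0.        ]
wrist [[-0.24, -0.931, -0.275, 0.224], [-0.971, 0.231, 0.067, 0.588], [0.001, 0.283, -0.959, 0.384], [0.0, 0.0, 0.0, 1.0]] 375.4252102809407 [-0.05809187  0.          0.          0.          0.        ]
0.15 [0.1489432  0.60655107 0.23870411] [[ 9.71116304e-01 -2.38606441e-01 -3.00578940e-04]
 [-2.38606606e-01 -9.71114867e-01 -1.67396888e-03]
 [ 1.07523081e-04  1.69733860e-03 -9.99998554e-01]] 1.0003586562543714
```

View pics/top0.png

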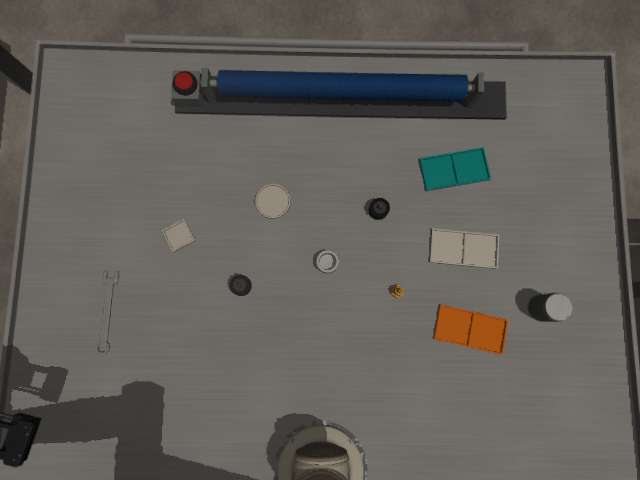

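View pics/side0.png

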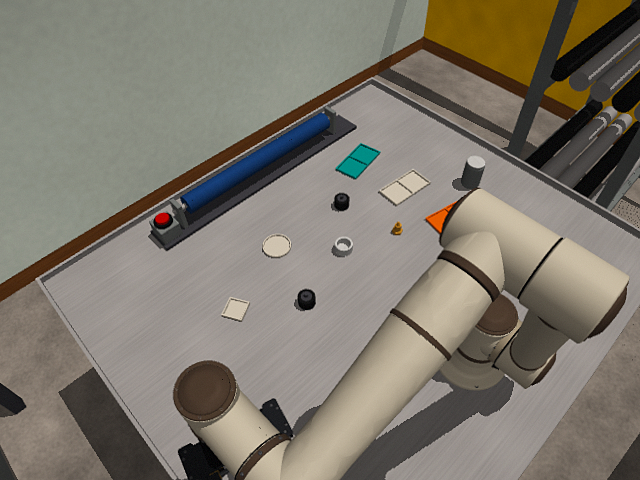

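The top picture shows:
- silver cup at (326,261), brass adapter at (397,291), and black mounts at (240,285) and (379,208)
- white dish at (272,201) and small square tray at (179,236)
- three long trays: white (464,249), orange (470,329) and turquoise (455,169). The white one is meant, because the other two colours are ruled out.

Next is an enlarged confirmation with a pixel grid.

```bash
cat > h.py <<'E'
import numpy as np,cv2,pickle
def ray(c,uv,z):
    K=np.array([[c["fx"],0,c["cx"]],[0,c["fy"],c["cy"]],[0,0,1]])
    p=cv2.undistortPoints(np.array(uv,float).reshape(-1,1,2),K,np.array(c["dist_coeffs"])).reshape(-1,2)
    T=np.array(c["world_from_camera"]);d=np.c_[p,np.ones(len(p))]@T[:3,:3].T
    return (T[:3,3]+d*((z-T[2,3])/d[:,2])[:,None])[:,:2]
def proj(c,X):
    K=np.array([[c["fx"],0,c["cx"]],[0,c["fy"],c["cy"]],[0,0,1]])
    M=np.linalg.inv(np.array(c["world_from_camera"]))
    return cv2.projectPoints(np.array(X,float).reshape(-1,1,3),cv2.Rodrigues(M[:3,:3])[0],M[:3,3],K,np.array(c["dist_coeffs"]))[0].reshape(-1,2)
E
python3 - <<'E'
from h import *
c=pickle.load(open("top.pkl","rb"));im=c["pixels"][:,:,::-1].copy()
def tile(u,v,n,s=266):
    t=cv2.resize(im[v-n:v+n,u-n:u+n],(s,s),interpolation=cv2.INTER_CUBIC)
    for k in range(-n,n,5):
        p=int((k+n)*s/(2*n)); L=12 if k==0 else 5
        cv2.line(t,(p,0),(p,L),(0,0,255),1);cv2.line(t,(0,p),(L,p),(0,0,255),1)
    return t
A=[tile(326,261,20),tile(397,291,20),tile(240,285,20)];B=[tile(379,208,20),tile(464,249,40),tile(179,236,20)]
cv2.imwrite("pics/crop1.png",np.vstack([np.hstack(A),np.hstack(B)]))
hsv=cv2.cvtColor(im,cv2.COLOR_BGR2HSV)
for n,(u,v),w in(("dish",(272,201),26),("sq",(179,236),24),("long",(464,249),42)):
    s=im[v-w:v+w,u-w:u+w]; b=cv2.cvtColor(s,cv2.COLOR_BGR2GRAY)
    t,m=cv2.threshold(b,0,255,cv2.THRESH_OTSU)
    m=cv2.morphologyEx(m,cv2.MORPH_CLOSE,np.ones((5,5)))
    q=max(cv2.findContours(m,0,1)[0],key=cv2.contourArea)+[u-w,v-w]
    X=ray(c,q.reshape(-1,2),0.010).astype(np.float32)
    R=cv2.minAreaRect(X);print(n,t,np.round(R[0],4),np.round(R[1],4),R[2])
E
```

```text
dish 121.0 [0.6433 0.1307] [0.0857 0.0836] 1.451626181602478
sq 120.0 [0.5517 0.3641] [0.0615 0.0609] 29.721168518066406
long 124.0 [ 0.5303 -0.3538] [0.1676 0.0854] 85.4249496459961
```

View pics/crop1.png

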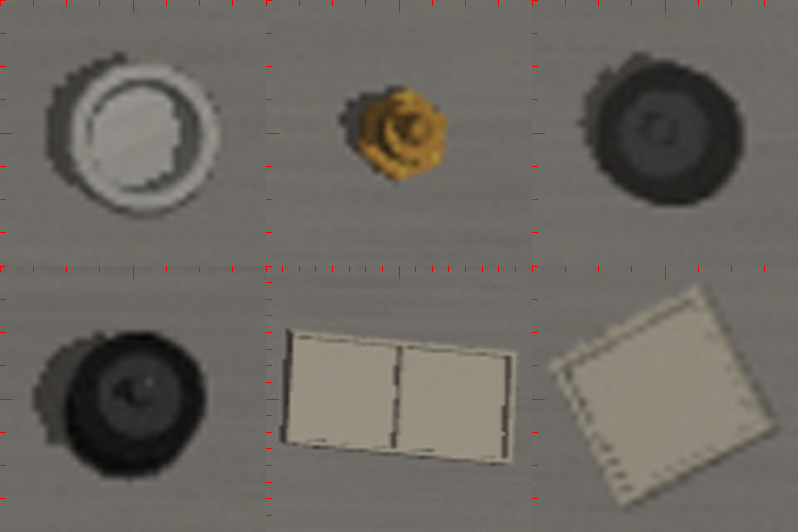

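The crop confirms the white long tray with two bays, the square tray, the ring-shaped cup, the hexagonal brass part and two black round parts. The left black part's stud is faint, so I'll check it in the side view while computing positions.

```bash
python3 - <<'E'
from h import *
c=pickle.load(open("top.pkl","rb"));s=pickle.load(open("side.pkl","rb"))
P=lambda n,uv,z,k=c:print(n,ray(k,[uv],z).round(4))
P("cup rim",(327.2,261.2),.032)
P("adapt nip",(398.7,290.0),.047);P("adapt foot",(397.2,290.5),.006)
# mounts: tile->px
f=lambda u,v,x,y:(u-20+(x+.5)/6.65-.5,v-20+(y+.5)/6.65-.5)
P("mL sil",f(240,285,138,133),.0175);P("mL top",f(240,285,132,133),.035);P("mR sil",f(379,208,135,138),.0175);P("mR top",f(379,208,139,129),.035)
P("can top",(558,307),.1);P("wrench",(107,312),.0)
im=s["pixels"][:,:,::-1].copy()
g=lambda u,v,n=20:cv2.resize(im[v-n:v+n,u-n:u+n],(266,266),interpolation=cv2.INTER_CUBIC)
cv2.imwrite("pics/crop2.png",np.vstack([np.hstack([g(343,245),g(398,228),g(306,299)]),np.hstack([g(341,201),g(236,309),g(277,245)])]))
E
```

```text
cup rim [[ 0.4883 -0.0097]]
adapt nip [[ 0.4201 -0.1822]]
adapt foot [[ 0.4212 -0.1848]]
mL sil [[0.4289 0.2022]]
mL top [[0.4277 0.2018]]
mR sil [[ 0.626  -0.1385]]
mR top [[ 0.6257 -0.1379]]
can top [[ 0.3853 -0.536 ]]
wrench [[0.3592 0.5248]]
```

View pics/crop2.png

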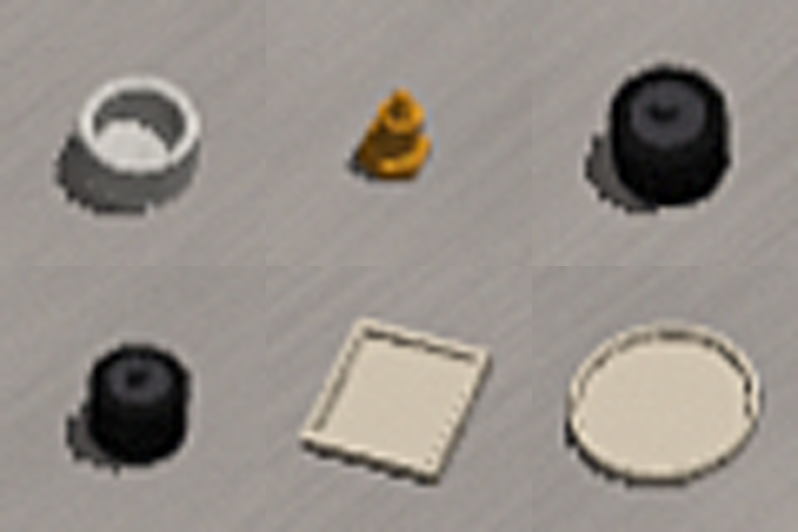

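Both black parts are upright mounts with studs: left at about (0.428, 0.202), right at about (0.626, -0.138). First I'll travel to the cup.

Request:
servo_tool:
  targets:
    - [0.56,-1.03,0,0,87]
    - [1.13,-2.06,0,0,87]
    - [1.7,-3.09,0,0,87]
    - [2.26,-4.12,0,0,87]
    - [2.83,-5.15,0,0,87]

```text
time_s: 0.57
tcp_pos: [0.2343, 0.4507, 0.2392]
ee_rot: [[0.971, -0.238, -0.0], [-0.238, -0.971, -0.001], [-0.0, 0.001, -1.0]]
wrist_force: [1.6, -0.1, 0.5]
gripper_width: 0.997
gripper_force: 0.0
```

Request:
servo_tool:
  targets:
    - [0.56,-1.03,0,0,87]
    - [1.13,-2.06,0,0,87]
    - [1.7,-3.09,0,0,87]
    - [2.26,-4.12,0,0,87]
    - [2.83,-5.15,0,0,87]

```text
time_s: 0.98
tcp_pos: [0.3191, 0.2962, 0.2395]
ee_rot: [[0.971, -0.238, -0.0], [-0.238, -0.971, 0.0], [-0.0, 0.0, -1.0]]
wrist_force: [1.0, 0.4, 0.3]
gripper_width: 1.0
gripper_force: 0.0
```

Request:
servo_tool:
  targets:
    - [0.56,-1.03,0,0,87]
    - [1.13,-2.06,0,0,87]
    - [1.7,-3.09,0,0,87]
    - [2.26,-4.12,0,0,87]
    - [2.83,-5.15,0,0,87]

```text
time_s: 1.4
tcp_pos: [0.404, 0.1417, 0.2396]
ee_rot: [[0.971, -0.238, 0.0], [-0.238, -0.971, 0.0], [0.0, -0.0, -1.0]]
wrist_force: [0.7, 0.8, 0.3]
gripper_width: 1.001
gripper_force: 0.0
```

Request:
servo_tool:
  targets:
    - [0.56,-1.03,-0.5,0,87]
    - [1.13,-2.06,-1,0,87]
    - [1.7,-3.09,-1.5,0,87]
    - [2.26,-4.12,-2,0,87]
    - [2.83,-5.15,-2.5,0,87]

```text
time_s: 1.82
tcp_pos: [0.489, -0.0128, 0.1638]
ee_rot: [[0.971, -0.239, 0.0], [-0.239, -0.971, 0.0], [0.0, -0.0, -1.0]]
wrist_force: [-0.9, 0.6, 0.1]
gripper_width: 0.995
gripper_force: 0.0
```

Request:
servo_tool:
  targets:
    - [0,0,0,0,87]
    - [0,0,0,0,87]
    - [0,0,0,0,87]
    - [0,0,0,0,87]
    - [0,0,0,0,87]

```text
time_s: 2.23
tcp_pos: [0.4886, -0.0099, 0.1654]
ee_rot: [[0.972, -0.236, 0.002], [-0.236, -0.972, 0.001], [0.001, -0.001, -1.0]]
wrist_force: [-1.2, -0.0, 0.0]
gripper_width: 1.0
gripper_force: 0.0
```

```bash
python3 - <<'E'
from h import *
from station import r
c=r.capture("wrist");pickle.dump(c,open("w1.pkl","wb"))
im=c["pixels"][:,:,::-1].copy()
print(r.sense()["tcp_pos"])
for z,rad in((.032,.028),(0,.028)):
    t=np.linspace(0,6.3,60);X=np.c_[.488+rad*np.cos(t),-.010+rad*np.sin(t),0*t+z]
    cv2.polylines(im,[proj(c,X).round().astype(int)],True,(0,0,255),1)
cv2.imwrite("pics/w1.png",im)
E
```

```text
[ 0.48861159 -0.00992425  0.16534869]
```

View pics/w1.png

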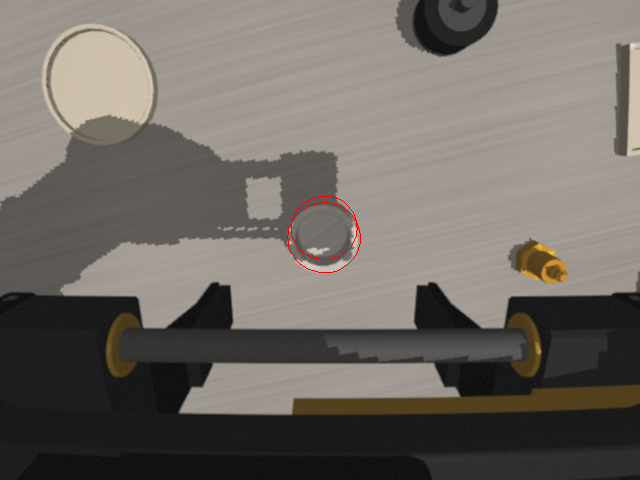

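The wrist image shows the cup at about (325,237), matching the projected circles, between the fingers. I'll descend and grip.

Request:
servo_tool:
  targets:
    - [0,0,-0.7,0,87]
    - [0,0,-1.5,0,87]
    - [0,0,-2.3,0,87]
    - [0,0,-3.1,0,87]
    - [0,0,-3.7,0,87]

```text
time_s: 2.7
tcp_pos: [0.488, -0.0102, 0.0526]
ee_rot: [[0.972, -0.237, -0.0], [-0.237, -0.972, 0.0], [-0.0, -0.0, -1.0]]
wrist_force: [-1.6, 0.5, -0.2]
gripper_width: 0.999
gripper_force: 0.0
```

Request:
servo_tool:
  targets:
    - [0,0,-0.3,0,87]
    - [0,0,-0.6,0,87]
    - [0,0,-0.85,0,87]
    - [0,0,-0.85,0,70]
    - [0,0,-0.85,0,60]

```text
time_s: 3.12
tcp_pos: [0.4891, -0.0108, 0.0285]
ee_rot: [[0.971, -0.238, 0.001], [-0.238, -0.971, 0.0], [0.001, -0.0, -1.0]]
wrist_force: [-0.2, 0.5, -0.2]
gripper_width: 0.919
gripper_force: 0.0
```

Request:
servo_tool:
  targets:
    - [0,0,0,0,55]
    - [0,0,0,0,50]
    - [0,0,0,0,45]
    - [0,0,0,0,45]
    - [0,0,0,0,45]

```text
time_s: 3.53
tcp_pos: [0.4892, -0.0109, 0.0287]
ee_rot: [[0.971, -0.238, 0.001], [-0.238, -0.971, 0.0], [0.001, -0.001, -1.0]]
wrist_force: [-0.7, -0.1, 3.4]
gripper_width: 0.644
gripper_force: 30.0
```

Request:
servo_tool:
  targets:
    - [0,0,0.2,0,45]
    - [0,0,0.6,0,45]
    - [0,0,1.2,0,45]
    - [0,0,1.9,0,45]
    - [0,0,2.5,0,45]

```text
time_s: 3.95
tcp_pos: [0.4881, -0.0112, 0.104]
ee_rot: [[0.971, -0.239, -0.001], [-0.239, -0.971, -0.0], [-0.001, 0.0, -1.0]]
wrist_force: [0.6, -0.3, -1.6]
gripper_width: 0.644
gripper_force: 30.0
```

```bash
python3 - <<'E'
from h import *
c=pickle.load(open("w1.pkl","rb"));im=c["pixels"]
print(ray(c,[(99,83)],.010), ray(c,[(558,271)],.047),ray(c,[(460,6)],.048))
t=pickle.load(open("top.pkl","rb"))
print(ray(t,[(255.0,201),(290.5,201),(272.5,184),(272.5,219.5)],.01))
E
```

```text
[[0.64291428 0.12927415]] [[ 0.4241459  -0.17939204]] [[ 0.6201913  -0.13112672]]
[[0.64092288 0.17488378]
 [0.64260844 0.08509718]
 [0.68606567 0.13199837]
 [0.5940477  0.1292148 ]]
```

Request:
servo_tool:
  targets:
    - [0.4,0.37,0.2,0,45]
    - [1.0,0.92,0.2,0,45]
    - [1.7,1.56,0.2,0,45]
    - [2.4,2.2,0.2,0,45]
    - [3.1,2.84,0.2,0,45]

```text
time_s: 4.37
tcp_pos: [0.5819, 0.0747, 0.1092]
ee_rot: [[0.971, -0.239, -0.001], [-0.239, -0.971, -0.0], [-0.001, 0.0, -1.0]]
wrist_force: [-0.4, -0.7, -1.6]
gripper_width: 0.643
gripper_force: 30.0
```

Request:
servo_tool:
  targets:
    - [0.7,0.64,0,0,45]
    - [1.3,1.2,0,0,45]
    - [1.8,1.65,0,0,45]
    - [2.03,1.86,0,0,45]
    - [2.03,1.86,0,0,45]

```text
time_s: 4.78
tcp_pos: [0.6432, 0.131, 0.1083]
ee_rot: [[0.971, -0.238, -0.0], [-0.238, -0.971, -0.0], [-0.0, 0.0, -1.0]]
wrist_force: [-0.3, -0.2, -2.5]
gripper_width: 0.65
gripper_force: 30.0
```

Request:
servo_tool:
  targets:
    - [0,0,-0.4,0,45]
    - [0,0,-0.9,0,45]
    - [0,0,-1.4,0,45]
    - [0,0,-1.8,0,45]
    - [0,0,-2.1,0,45]

```text
time_s: 5.2
tcp_pos: [0.6407, 0.1286, 0.0441]
ee_rot: [[0.971, -0.24, -0.003], [-0.24, -0.971, -0.001], [-0.003, 0.002, -1.0]]
wrist_force: [0.1, 0.2, -1.4]
gripper_width: 0.645
gripper_force: 30.0
```

Request:
servo_tool:
  targets:
    - [0,0,-0.1,0,45]
    - [0,0,-0.2,0,45]
    - [0,0,-0.28,0,45]
    - [0,0,-0.35,0,45]
    - [0,0,-0.35,0,45]

```text
time_s: 5.62
tcp_pos: [0.6426, 0.13, 0.0357]
ee_rot: [[0.971, -0.238, 0.0], [-0.238, -0.971, 0.0], [0.0, -0.0, -1.0]]
wrist_force: [0.1, 0.2, -1.8]
gripper_width: 0.647
gripper_force: 30.0
```

Request:
servo_tool:
  targets:
    - [0,0,-0.03,0,45]
    - [0,0,-0.06,0,45]
    - [0,0,-0.1,0,45]
    - [0,0,-0.1,0,45]
    - [0,0,-0.1,0,45]

```text
time_s: 6.03
tcp_pos: [0.6427, 0.1301, 0.0328]
ee_rot: [[0.971, -0.238, 0.001], [-0.238, -0.971, 0.0], [0.001, -0.0, -1.0]]
wrist_force: [1.2, 0.3, -0.1]
gripper_width: 0.641
gripper_force: 30.0
```

Request:
servo_tool:
  targets:
    - [0,0,0,0,58]
    - [0,0,0,0,62]
    - [0,0,0,0,70]
    - [0,0,0,0,75]
    - [0,0,0,0,75]

```text
time_s: 6.45
tcp_pos: [0.6426, 0.13, 0.0327]
ee_rot: [[0.971, -0.238, 0.0], [-0.238, -0.971, 0.0], [0.0, -0.0, -1.0]]
wrist_force: [0.4, 0.3, -0.3]
gripper_width: 0.825
gripper_force: 0.0
```

Request:
servo_tool:
  targets:
    - [0,0,0.3,0,75]
    - [0,0,0.8,0,75]
    - [0,0,1.6,0,75]
    - [0,0,2.5,0,75]
    - [0,0,3.5,0,75]

```text
time_s: 6.87
tcp_pos: [0.6419, 0.1297, 0.1384]
ee_rot: [[0.971, -0.239, -0.002], [-0.239, -0.971, -0.001], [-0.001, 0.001, -1.0]]
wrist_force: [0.4, 0.0, -0.2]
gripper_width: 0.861
gripper_force: 0.0
```

Request:
servo_tool:
  targets:
    - [-0.5,-0.7,0.4,0,75]
    - [-1.1,-1.5,0.4,0,75]
    - [-1.7,-2.4,0.4,0,75]
    - [-2.3,-3.3,0.4,0,75]
    - [-2.9,-4.2,0.4,0,75]

```text
time_s: 7.28
tcp_pos: [0.5546, 0.003, 0.1506]
ee_rot: [[0.971, -0.238, 0.001], [-0.238, -0.971, 0.0], [0.001, -0.001, -1.0]]
wrist_force: [-0.5, -0.5, 0.3]
gripper_width: 0.864
gripper_force: 0.0
```

```bash
python3 - <<'E'
from h import *
from station import r
c=r.capture("top");im=c["pixels"][:,:,::-1].copy()
w=r.capture("wrist");wi=w["pixels"][:,:,::-1]
print(r.sense()["tcp_pos"])
cv2.imwrite("pics/t2.png",np.hstack([cv2.resize(im[165:240,230:310],None,fx=5,fy=5,interpolation=2),cv2.resize(wi,(500,375))]))
E
```

```text
[0.55251494 0.00098335 0.15048497]
```

Request:
servo_tool:
  targets:
    - [-0.6,-0.9,0,0,75]
    - [-1.25,-1.8,0,0,75]
    - [-1.9,-2.7,0,0,75]
    - [-2.5,-3.55,0,0,75]
    - [-3.1,-4.4,0,0,75]

```text
time_s: 7.8
tcp_pos: [0.4622, -0.1288, 0.1504]
ee_rot: [[0.971, -0.238, 0.001], [-0.238, -0.971, -0.0], [0.001, -0.0, -1.0]]
wrist_force: [0.1, -0.0, 0.2]
gripper_width: 0.861
gripper_force: 0.0
```

Request:
servo_tool:
  targets:
    - [-0.6,-0.8,0,0,75]
    - [-1.1,-1.45,0,0,75]
    - [-1.4,-1.85,0,0,75]
    - [-1.4,-1.85,0,0,75]
    - [-1.4,-1.85,0,0,75]

```text
time_s: 8.22
tcp_pos: [0.421, -0.1839, 0.1503]
ee_rot: [[0.971, -0.24, 0.002], [-0.24, -0.971, -0.0], [0.002, -0.0, -1.0]]
wrist_force: [0.2, -0.3, -0.3]
gripper_width: 0.863
gripper_force: 0.0
```

```bash
python3 - <<'E'
from h import *
from station import r
w=r.capture("wrist");pickle.dump(w,open("w2.pkl","wb"));wi=w["pixels"][:,:,::-1].copy()
p=r.sense()["tcp_pos"];print(p)
t=np.linspace(0,6.3,40)
for z,rad in((.034,.011),(.0,.0175)):
    cv2.polylines(wi,[proj(w,np.c_[.421+rad*np.cos(t),-.183+rad*np.sin(t),0*t+z]).round().astype(int)],True,(0,0,255),1)
u,v=proj(w,[[.421,-.183,.02]])[0].astype(int);print(u,v)
a=cv2.resize(wi[v-50:v+50,u-50:u+50],(400,400),interpolation=2)
im=cv2.imread("pics/t2.png")[:,:400]
cv2.imwrite("pics/w2.png",np.hstack([a,cv2.copyMakeBorder(im,0,25,0,0,0)]))
E
```

```text
[ 0.42146933 -0.18342349  0.15018844]
322 238
```

View pics/w2.png

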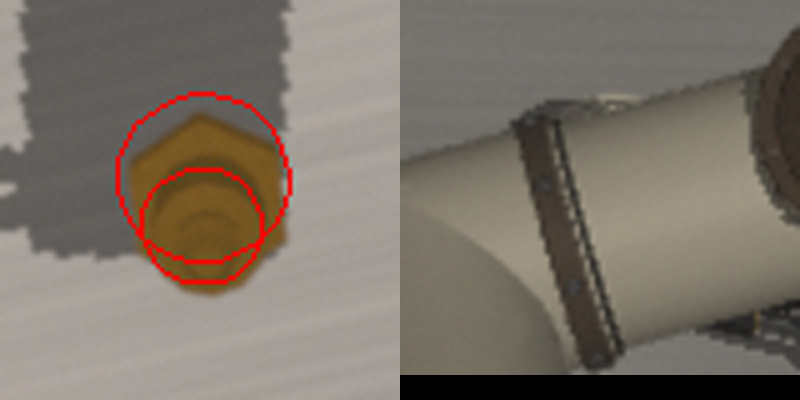

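The adapter (crop centre about (205,200)) matches the projection within about 2 mm. The cup is hidden behind the arm in the top crop, so I'll check it later. I'll pick up the adapter now.

Request:
servo_tool:
  targets:
    - [-0.03,0,-0.6,0,55]
    - [-0.03,0,-1.3,0,55]
    - [-0.03,0,-2.0,0,55]
    - [-0.03,0,-2.7,0,55]
    - [-0.03,0,-3.2,0,55]

```text
time_s: 8.68
tcp_pos: [0.4203, -0.1825, 0.0522]
ee_rot: [[0.972, -0.237, -0.001], [-0.237, -0.972, 0.0], [-0.001, 0.0, -1.0]]
wrist_force: [0.6, -0.7, -0.7]
gripper_width: 0.65
gripper_force: 0.0
```

Request:
servo_tool:
  targets:
    - [0,0,-0.3,0,55]
    - [0,0,-0.6,0,55]
    - [0,0,-0.8,0,55]
    - [0,0,-0.8,0,45]
    - [0,0,-0.8,0,35]

```text
time_s: 9.1
tcp_pos: [0.4201, -0.1834, 0.0298]
ee_rot: [[0.971, -0.238, 0.0], [-0.238, -0.971, -0.0], [0.001, 0.0, -1.0]]
wrist_force: [0.4, 0.2, -0.1]
gripper_width: 0.553
gripper_force: 0.0
```

Request:
servo_tool:
  targets:
    - [0,0,0,0,30]
    - [0,0,0,0,25]
    - [0,0,0,0,20]
    - [0,0,0,0,15]
    - [0,0,0,0,12]

```text
time_s: 9.52
tcp_pos: [0.4199, -0.1836, 0.03]
ee_rot: [[0.971, -0.238, 0.001], [-0.238, -0.971, -0.0], [0.001, -0.0, -1.0]]
wrist_force: [-0.3, -0.1, 2.3]
gripper_width: 0.244
gripper_force: 30.0
```

Request:
servo_tool:
  targets:
    - [0,0,0,0,12]
    - [0,0,0,0,12]
    - [0,0,0,0,12]
    - [0,0,0,0,12]
    - [0,0,0,0,12]

```text
time_s: 9.93
tcp_pos: [0.4199, -0.1836, 0.03]
ee_rot: [[0.971, -0.238, 0.001], [-0.238, -0.971, -0.0], [0.001, 0.0, -1.0]]
wrist_force: [-1.0, 0.2, 5.3]
gripper_width: 0.241
gripper_force: 30.0
```

Request:
servo_tool:
  targets:
    - [0,0,0.2,0,12]
    - [0,0,0.6,0,12]
    - [0,0,1.3,0,12]
    - [0,0,2.1,0,12]
    - [0,0,2.8,0,12]

```text
time_s: 10.35
tcp_pos: [0.4191, -0.1834, 0.1144]
ee_rot: [[0.971, -0.239, -0.001], [-0.239, -0.971, 0.0], [-0.001, -0.0, -1.0]]
wrist_force: [0.4, 0.2, -1.8]
gripper_width: 0.243
gripper_force: 30.0
```

Request:
servo_tool:
  targets:
    - [0.1,0.4,0.3,0,12]
    - [0.3,1.2,0.3,0,12]
    - [0.54,2.25,0.3,0,12]
    - [0.78,3.25,0.3,0,12]
    - [1.02,4.25,0.3,0,12]

```text
time_s: 10.77
tcp_pos: [0.4497, -0.0549, 0.1225]
ee_rot: [[0.971, -0.24, -0.001], [-0.24, -0.971, 0.0], [-0.001, -0.0, -1.0]]
wrist_force: [1.7, -0.1, -0.9]
gripper_width: 0.243
gripper_force: 30.0
```

Request:
servo_tool:
  targets:
    - [0.24,1,0,0,12]
    - [0.48,2,0,0,12]
    - [0.72,3,0,0,12]
    - [0.96,4,0,0,12]
    - [1.2,5,0,0,12]

```text
time_s: 11.18
tcp_pos: [0.4857, 0.0953, 0.1223]
ee_rot: [[0.971, -0.239, -0.001], [-0.239, -0.971, -0.0], [-0.001, 0.0, -1.0]]
wrist_force: [0.3, 0.4, -1.2]
gripper_width: 0.243
gripper_force: 30.0
```

Request:
servo_tool:
  targets:
    - [0.24,1,0,0,12]
    - [0.48,2,0,0,12]
    - [0.72,3,0,0,12]
    - [0.96,4,0,0,12]
    - [1.2,5,0,0,12]

```text
time_s: 11.6
tcp_pos: [0.5217, 0.2452, 0.122]
ee_rot: [[0.971, -0.239, -0.001], [-0.239, -0.971, -0.001], [-0.001, 0.001, -1.0]]
wrist_force: [0.6, -0.3, -0.9]
gripper_width: 0.242
gripper_force: 30.0
```

Request:
servo_tool:
  targets:
    - [0.24,1,0,0,12]
    - [0.48,2,0,0,12]
    - [0.72,3,0,0,12]
    - [0.88,3.7,0,0,12]
    - [0.97,4.0,0,0,12]

```text
time_s: 12.02
tcp_pos: [0.5512, 0.3667, 0.1215]
ee_rot: [[0.972, -0.237, -0.0], [-0.237, -0.972, 0.0], [-0.0, 0.0, -1.0]]
wrist_force: [0.5, 0.1, -1.4]
gripper_width: 0.246
gripper_force: 30.0
```

Request:
servo_tool:
  targets:
    - [0,0,0,0,12]
    - [0,0,0,0,12]
    - [0,0,0,0,12]
    - [0,0,0,0,12]
    - [0,0,0,0,12]

```text
time_s: 12.43
tcp_pos: [0.5512, 0.3627, 0.1229]
ee_rot: [[0.971, -0.24, -0.0], [-0.24, -0.971, -0.0], [-0.0, 0.0, -1.0]]
wrist_force: [0.1, -0.6, -1.3]
gripper_width: 0.239
gripper_force: 30.0
```

```bash
python3 - <<'E'
from h import *
from station import r
w=r.capture("wrist");c=r.capture("top")
p=r.sense()["tcp_pos"];print(p)
wi=w["pixels"][:,:,::-1].copy();im=c["pixels"][:,:,::-1]
a=np.deg2rad(29.7);R=np.array([[np.cos(a),-np.sin(a)],[np.sin(a),np.cos(a)]])
q=np.array([[1,1],[-1,1],[-1,-1],[1,-1]])*.031@R.T+[.5517,.364]
cv2.polylines(wi,[proj(w,np.c_[q,[.01]*4]).round().astype(int)],True,(0,0,255),1)
cv2.imwrite("pics/w3.png",np.hstack([cv2.resize(wi,(480,360)),cv2.resize(im[165:240,240:305],(312,360),interpolation=2)]))
E
```

```text
[0.5513554  0.36315189 0.12292101]
```

View pics/w3.png

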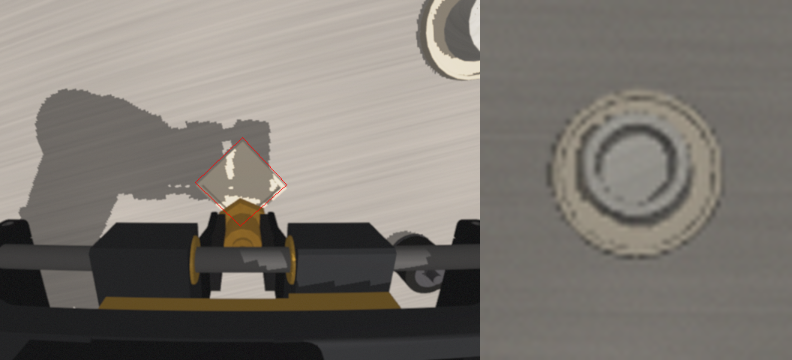

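The overlay matches the square tray at about (242,180), with the adapter held upright. The cup sits flat in the dish at (637,170). I'll lower the adapter.

Request:
servo_tool:
  targets:
    - [0,0,-0.5,0,12]
    - [0,0,-1.1,0,12]
    - [0,0,-1.7,0,12]
    - [0,0,-2.2,0,12]
    - [0,0,-2.5,0,12]

```text
time_s: 12.95
tcp_pos: [0.5506, 0.3629, 0.0458]
ee_rot: [[0.971, -0.239, -0.002], [-0.239, -0.971, -0.002], [-0.002, 0.002, -1.0]]
wrist_force: [-0.5, -0.1, -0.9]
gripper_width: 0.245
gripper_force: 30.0
```

Request:
servo_tool:
  targets:
    - [0,0,-0.1,0,12]
    - [0,0,-0.2,0,12]
    - [0,0,-0.3,0,12]
    - [0,0,-0.37,0,12]
    - [0,0,-0.37,0,12]

```text
time_s: 13.37
tcp_pos: [0.5514, 0.3641, 0.0367]
ee_rot: [[0.971, -0.239, 0.0], [-0.239, -0.971, 0.0], [0.0, -0.0, -1.0]]
wrist_force: [0.5, -0.3, -1.8]
gripper_width: 0.245
gripper_force: 30.0
```

Request:
servo_tool:
  targets:
    - [0,0,-0.03,0,12]
    - [0,0,-0.06,0,12]
    - [0,0,-0.09,0,12]
    - [0,0,-0.09,0,12]
    - [0,0,-0.09,0,12]

```text
time_s: 13.78
tcp_pos: [0.5515, 0.3642, 0.0341]
ee_rot: [[0.971, -0.238, 0.001], [-0.238, -0.971, 0.0], [0.0, -0.001, -1.0]]
wrist_force: [-0.1, -0.6, 0.5]
gripper_width: 0.246
gripper_force: 30.0
```

Request:
servo_tool:
  targets:
    - [0,0,0,0,26]
    - [0,0,0,0,32]
    - [0,0,0,0,40]
    - [0,0,0,0,48]
    - [0,0,0,0,48]

```text
time_s: 14.2
tcp_pos: [0.5514, 0.364, 0.0338]
ee_rot: [[0.971, -0.238, 0.0], [-0.238, -0.971, 0.0], [0.0, -0.0, -1.0]]
wrist_force: [-1.0, -0.0, -0.2]
gripper_width: 0.501
gripper_force: 0.0
```

Request:
servo_tool:
  targets:
    - [0,0,0.3,0,48]
    - [0,0,0.8,0,48]
    - [0,0,1.6,0,48]
    - [0,0,2.5,0,48]
    - [0,0,3.5,0,48]

```text
time_s: 14.62
tcp_pos: [0.5509, 0.3635, 0.1396]
ee_rot: [[0.971, -0.239, -0.001], [-0.239, -0.971, -0.001], [-0.001, 0.002, -1.0]]
wrist_force: [-0.0, 0.2, 0.1]
gripper_width: 0.553
gripper_force: 0.0
```

Request:
servo_tool:
  targets:
    - [-0.5,-0.65,0.4,0,80]
    - [-1.1,-1.45,0.4,0,80]
    - [-1.8,-2.36,0.4,0,80]
    - [-2.5,-3.28,0.4,0,80]
    - [-3.1,-4.06,0.4,0,80]

```text
time_s: 15.03
tcp_pos: [0.4569, 0.2404, 0.1515]
ee_rot: [[0.971, -0.239, 0.0], [-0.239, -0.971, 0.0], [0.0, -0.0, -1.0]]
wrist_force: [-1.0, 0.2, -0.2]
gripper_width: 0.841
gripper_force: 0.0
```

Request:
servo_tool:
  targets:
    - [-0.5,-0.65,0,0,80]
    - [-0.8,-1.05,0,0,80]
    - [-1.02,-1.34,0,0,80]
    - [-1.02,-1.34,0,0,80]
    - [-1.02,-1.34,0,0,80]

```text
time_s: 15.45
tcp_pos: [0.4283, 0.2024, 0.1516]
ee_rot: [[0.971, -0.238, 0.002], [-0.238, -0.971, 0.001], [0.001, -0.002, -1.0]]
wrist_force: [0.9, 0.0, 0.5]
gripper_width: 0.921
gripper_force: 0.0
```

```bash
python3 - <<'E'
from h import *
from station import r
w=r.capture("wrist");c=r.capture("top")
p=r.sense()["tcp_pos"];print(p)
wi=w["pixels"][:,:,::-1].copy();im=c["pixels"][:,:,::-1]
t=np.linspace(0,6.3,40)
for z in(.035,.0):
    cv2.polylines(wi,[proj(w,np.c_[.428+.025*np.cos(t),.202+.025*np.sin(t),0*t+z]).round().astype(int)],True,(0,0,255),1)
cv2.imwrite("pics/w4.png",np.hstack([cv2.resize(wi,(480,360)),cv2.resize(im[206:266,153:205],(312,360),interpolation=2)]))
E
```

```text
[0.42867086 0.20298088 0.1511091 ]
```

View pics/w4.png

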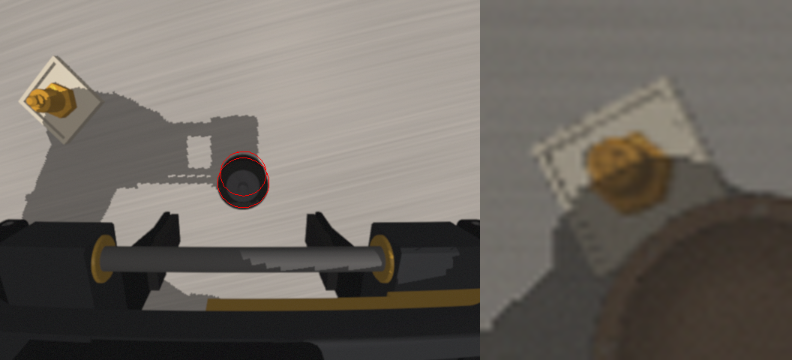

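The adapter stands in the square tray at about (628,172). Mount L, at (243,183), matches its overlay. I'll pick it up.

Request:
servo_tool:
  targets:
    - [0,0,-0.6,0,80]
    - [0,0,-1.3,0,80]
    - [0,0,-2.0,0,80]
    - [0,0,-2.7,0,80]
    - [0,0,-3.2,0,80]

```text
time_s: 15.97
tcp_pos: [0.4279, 0.2024, 0.0528]
ee_rot: [[0.971, -0.238, -0.001], [-0.238, -0.971, -0.001], [-0.001, 0.001, -1.0]]
wrist_force: [0.4, 0.2, -0.2]
gripper_width: 0.923
gripper_force: 0.0
```

Request:
servo_tool:
  targets:
    - [0,0,-0.3,0,80]
    - [0,0,-0.6,0,80]
    - [0,0,-0.87,0,80]
    - [0,0,-0.87,0,70]
    - [0,0,-0.87,0,60]

```text
time_s: 16.38
tcp_pos: [0.428, 0.2022, 0.0286]
ee_rot: [[0.971, -0.238, 0.0], [-0.238, -0.971, -0.0], [0.0, 0.0, -1.0]]
wrist_force: [0.4, 0.7, -0.2]
gripper_width: 0.837
gripper_force: 0.0
```

Request:
servo_tool:
  targets:
    - [0,0,0,0,52]
    - [0,0,0,0,46]
    - [0,0,0,0,40]
    - [0,0,0,0,38]
    - [0,0,0,0,38]

```text
time_s: 16.8
tcp_pos: [0.428, 0.2022, 0.0292]
ee_rot: [[0.971, -0.238, 0.001], [-0.238, -0.971, 0.001], [0.001, -0.001, -1.0]]
wrist_force: [-0.6, -0.8, 3.2]
gripper_width: 0.57
gripper_force: 30.0
```

Request:
servo_tool:
  targets:
    - [0,0,0,0,38]
    - [0,0,0,0,38]
    - [0,0,0,0,38]
    - [0,0,0,0,38]
    - [0,0,0,0,38]

```text
time_s: 17.22
tcp_pos: [0.428, 0.2022, 0.0292]
ee_rot: [[0.971, -0.238, 0.001], [-0.238, -0.971, 0.001], [0.001, -0.001, -1.0]]
wrist_force: [-1.1, -0.3, 5.8]
gripper_width: 0.566
gripper_force: 30.0
```

Request:
servo_tool:
  targets:
    - [0,0,0.2,0,38]
    - [0,0,0.6,0,38]
    - [0,0,1.3,0,38]
    - [0,0,2.1,0,38]
    - [0,0,2.9,0,38]

```text
time_s: 17.63
tcp_pos: [0.427, 0.2014, 0.1162]
ee_rot: [[0.971, -0.239, -0.002], [-0.239, -0.971, -0.001], [-0.001, 0.002, -1.0]]
wrist_force: [0.2, 0.9, -1.6]
gripper_width: 0.566
gripper_force: 30.0
```

Request:
servo_tool:
  targets:
    - [0.08,-0.5,0.4,-0.07,38]
    - [0.23,-1.4,0.4,-0.14,38]
    - [0.4,-2.5,0.4,-0.21,38]
    - [0.6,-3.6,0.4,-0.28,38]
    - [0.78,-4.7,0.4,-0.35,38]

```text
time_s: 18.05
tcp_pos: [0.4506, 0.0596, 0.1277]
ee_rot: [[0.829, -0.559, -0.0], [-0.559, -0.829, 0.0], [-0.0, 0.0, -1.0]]
wrist_force: [-0.0, -0.1, -1.7]
gripper_width: 0.565
gripper_force: 30.0
```

Request:
servo_tool:
  targets:
    - [0.19,-1.1,0,-0.07,38]
    - [0.37,-2.2,0,-0.14,38]
    - [0.55,-3.3,0,-0.21,38]
    - [0.73,-4.4,0,-0.28,38]
    - [0.91,-5.5,0,-0.35,38]

```text
time_s: 18.47
tcp_pos: [0.4779, -0.1057, 0.1275]
ee_rot: [[0.586, -0.81, -0.001], [-0.81, -0.586, 0.0], [-0.001, 0.001, -1.0]]
wrist_force: [0.4, 0.3, -1.8]
gripper_width: 0.564
gripper_force: 30.0
```

Request:
servo_tool:
  targets:
    - [0.19,-1.1,0,-0.07,38]
    - [0.37,-2.2,0,-0.14,38]
    - [0.55,-3.3,0,-0.21,38]
    - [0.73,-4.4,0,-0.28,38]
    - [0.91,-5.5,0,-0.35,38]

```text
time_s: 18.88
tcp_pos: [0.5052, -0.2706, 0.1273]
ee_rot: [[0.273, -0.962, -0.001], [-0.962, -0.273, 0.001], [-0.001, 0.001, -1.0]]
wrist_force: [0.7, 0.0, -1.0]
gripper_width: 0.562
gripper_force: 30.0
```

Request:
servo_tool:
  targets:
    - [0.19,-1.1,0,-0.07,38]
    - [0.37,-2.2,0,-0.14,38]
    - [0.55,-3.2,0,-0.21,38]
    - [0.67,-3.9,0,-0.28,38]
    - [0.7,-4.2,0,-0.35,38]

```text
time_s: 19.3
tcp_pos: [0.5264, -0.3978, 0.1266]
ee_rot: [[-0.076, -0.997, -0.001], [-0.997, 0.076, 0.0], [-0.0, 0.001, -1.0]]
wrist_force: [0.0, 0.1, -1.4]
gripper_width: 0.568
gripper_force: 30.0
```

Request:
servo_tool:
  targets:
    - [0,0,0,0,38]
    - [0,0,0,0,38]
    - [0,0,0,0,38]
    - [0,0,0,0,38]
    - [0,0,0,0,38]

```text
time_s: 19.72
tcp_pos: [0.5268, -0.394, 0.1279]
ee_rot: [[-0.068, -0.998, -0.0], [-0.998, 0.068, 0.0], [-0.0, 0.0, -1.0]]
wrist_force: [-0.2, 0.2, -0.4]
gripper_width: 0.567
gripper_force: 30.0
```

```bash
python3 - <<'E'
from h import *
from station import r
w=r.capture("wrist")
s=r.sense();print(s["tcp_pos"],s["joints"])
wi=w["pixels"][:,:,::-1].copy()
y=np.array([.080,.997]);x=np.array([.997,-.080]);o=np.array([.530,-.354])
for a,b,c0 in((.043,.084,0),(.039,.039,.041),(.039,.039,-.041)):
    q=np.array([o+i*a*x+(c0+j*b)*y for i,j in((1,1),(-1,1),(-1,-1),(1,-1))])
    cv2.polylines(wi,[proj(w,np.c_[q,[.01]*4]).round().astype(int)],True,(0,0,255),1)
cv2.imwrite("pics/w5.png",wi)
E
```

```text
[ 0.52686564 -0.39415173  0.12798032] [-2.27469318e+01  3.03208062e+01 -2.84855094e+00 -5.53963648e-03
 -5.68220750e+01  1.88349208e+01]
```

View pics/w5.png

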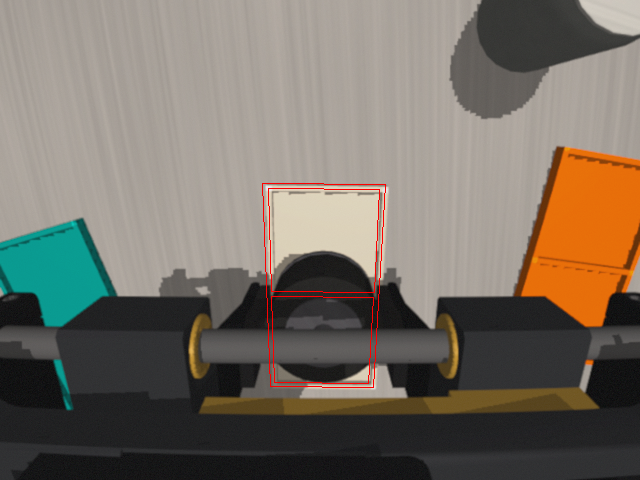

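The white long tray, (263..385, 184..387), matches its overlay. The mount is over the far bay. I'll lower it.

Request:
servo_tool:
  targets:
    - [0,-0.03,-0.5,0,38]
    - [0,-0.03,-1.2,0,38]
    - [0,-0.03,-1.9,0,38]
    - [0,-0.03,-2.4,0,38]
    - [0,-0.03,-2.7,0,38]

```text
time_s: 20.18
tcp_pos: [0.5258, -0.3948, 0.0447]
ee_rot: [[-0.069, -0.998, -0.003], [-0.998, 0.069, 0.002], [-0.001, 0.003, -1.0]]
wrist_force: [-0.2, 0.8, -0.7]
gripper_width: 0.564
gripper_force: 30.0
```

Request:
servo_tool:
  targets:
    - [0,0,-0.1,0,38]
    - [0,0,-0.2,0,38]
    - [0,0,-0.3,0,38]
    - [0,0,-0.35,0,38]
    - [0,0,-0.35,0,38]

```text
time_s: 20.6
tcp_pos: [0.527, -0.396, 0.0366]
ee_rot: [[-0.07, -0.998, 0.001], [-0.998, 0.07, -0.0], [0.0, -0.001, -1.0]]
wrist_force: [-0.1, -0.8, -0.8]
gripper_width: 0.569
gripper_force: 30.0
```

Request:
servo_tool:
  targets:
    - [0,0,-0.03,0,38]
    - [0,0,-0.06,0,38]
    - [0,0,-0.1,0,38]
    - [0,0,-0.1,0,38]
    - [0,0,-0.1,0,38]

```text
time_s: 21.02
tcp_pos: [0.5269, -0.3961, 0.0333]
ee_rot: [[-0.07, -0.998, 0.0], [-0.998, 0.07, -0.0], [0.0, -0.0, -1.0]]
wrist_force: [0.3, 0.2, 0.2]
gripper_width: 0.568
gripper_force: 30.0
```

Request:
servo_tool:
  targets:
    - [0,0,-0.02,0,38]
    - [0,0,-0.02,0,38]
    - [0,0,-0.02,0,54]
    - [0,0,-0.02,0,62]
    - [0,0,-0.02,0,72]

```text
time_s: 21.43
tcp_pos: [0.5267, -0.3959, 0.0323]
ee_rot: [[-0.07, -0.998, -0.0], [-0.998, 0.07, 0.0], [-0.0, 0.0, -1.0]]
wrist_force: [-0.1, -0.8, -0.5]
gripper_width: 0.693
gripper_force: 0.0
```

Request:
servo_tool:
  targets:
    - [0,0,0,0,72]
    - [0,0,0.4,0,72]
    - [0,0,1.2,0,72]
    - [0,0,2.2,0,75]
    - [0,0,3.2,0,80]

```text
time_s: 21.85
tcp_pos: [0.5264, -0.3959, 0.1298]
ee_rot: [[-0.07, -0.998, -0.001], [-0.998, 0.07, 0.0], [-0.0, 0.001, -1.0]]
wrist_force: [0.5, -0.1, 0.6]
gripper_width: 0.874
gripper_force: 0.0
```

Request:
servo_tool:
  targets:
    - [0.2,0.5,0.7,0,80]
    - [0.5,1.4,0.7,0,80]
    - [0.9,2.4,0.7,0,80]
    - [1.3,3.5,0.7,0,80]
    - [1.7,4.5,0.7,0,80]

```text
time_s: 22.27
tcp_pos: [0.578, -0.2596, 0.1508]
ee_rot: [[-0.07, -0.998, 0.001], [-0.998, 0.07, -0.0], [0.0, -0.001, -1.0]]
wrist_force: [0.2, -0.2, -0.4]
gripper_width: 0.921
gripper_force: 0.0
```

Request:
servo_tool:
  targets:
    - [0.4,1,0,0,80]
    - [0.8,2,0,0,80]
    - [1.2,3,0,0,80]
    - [1.5,3.7,0,0,80]
    - [1.6,4.1,0,0,80]

```text
time_s: 22.68
tcp_pos: [0.6271, -0.1354, 0.1505]
ee_rot: [[-0.067, -0.998, 0.002], [-0.998, 0.067, -0.0], [-0.0, -0.002, -1.0]]
wrist_force: [-1.0, -0.6, -0.4]
gripper_width: 0.916
gripper_force: 0.0
```

Request:
servo_tool:
  targets:
    - [0,0,0,0,80]
    - [0,0,0,0,80]
    - [0,0,0,0,80]
    - [0,0,0,0,80]
    - [0,0,0,0,80]

```text
time_s: 23.1
tcp_pos: [0.6252, -0.1392, 0.1497]
ee_rot: [[-0.072, -0.997, -0.0], [-0.997, 0.072, -0.0], [0.0, 0.0, -1.0]]
wrist_force: [0.3, 0.6, -0.0]
gripper_width: 0.917
gripper_force: 0.0
```

```bash
python3 - <<'E'
from h import *
from station import r
w=r.capture("wrist");c=r.capture("top")
s=r.sense();print(s["tcp_pos"])
wi=w["pixels"][:,:,::-1].copy();im=c["pixels"][:,:,::-1]
t=np.linspace(0,6.3,40)
for z in(.035,.0):
    cv2.polylines(wi,[proj(w,np.c_[.626+.025*np.cos(t),-.138+.025*np.sin(t),0*t+z]).round().astype(int)],True,(0,0,255),1)
cv2.imwrite("pics/w6.png",np.hstack([cv2.resize(wi,(480,360)),cv2.resize(im[204:294,425:503],(312,360),interpolation=2)]))
E
```

```text
[ 0.62539108 -0.13889804  0.14959056]
```

View pics/w6.png

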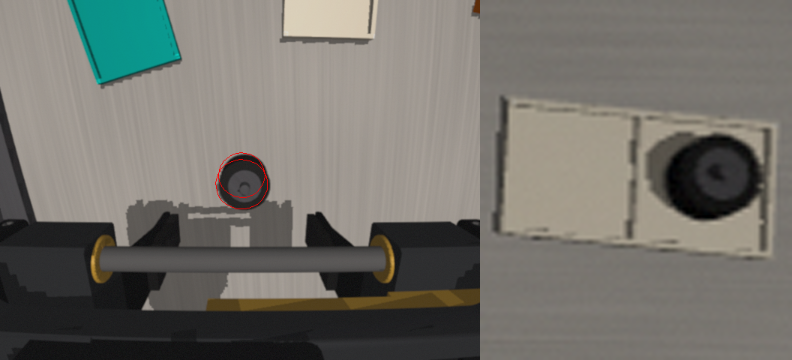

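The first mount stands inside the far bay at about (713,175). The second, at (243,181), matches its overlay. I'll pick it up.

Request:
servo_tool:
  targets:
    - [0.02,0,-0.6,0,80]
    - [0.02,0,-1.3,0,80]
    - [0.02,0,-2.0,0,80]
    - [0.02,0,-2.7,0,80]
    - [0.02,0,-3.2,0,80]

```text
time_s: 23.62
tcp_pos: [0.6253, -0.1384, 0.0516]
ee_rot: [[-0.071, -0.997, -0.002], [-0.997, 0.071, 0.0], [-0.0, 0.002, -1.0]]
wrist_force: [0.2, -0.2, 0.0]
gripper_width: 0.921
gripper_force: 0.0
```

Request:
servo_tool:
  targets:
    - [0,0,-0.3,0,80]
    - [0,0,-0.6,0,80]
    - [0,0,-0.82,0,80]
    - [0,0,-0.82,0,70]
    - [0,0,-0.82,0,60]

```text
time_s: 24.03
tcp_pos: [0.6266, -0.1381, 0.0293]
ee_rot: [[-0.07, -0.998, 0.001], [-0.998, 0.07, -0.0], [0.0, -0.001, -1.0]]
wrist_force: [0.2, 0.6, 0.1]
gripper_width: 0.837
gripper_force: 0.0
```

Request:
servo_tool:
  targets:
    - [0,0,0,0,52]
    - [0,0,0,0,46]
    - [0,0,0,0,40]
    - [0,0,0,0,38]
    - [0,0,0,0,38]

```text
time_s: 24.45
tcp_pos: [0.6263, -0.1379, 0.0296]
ee_rot: [[-0.07, -0.998, 0.0], [-0.998, 0.07, -0.0], [0.0, -0.0, -1.0]]
wrist_force: [-1.3, -0.0, 3.0]
gripper_width: 0.568
gripper_force: 30.0
```

Request:
servo_tool:
  targets:
    - [0,0,0,0,38]
    - [0,0,0,0,38]
    - [0,0,0,0,38]
    - [0,0,0,0,38]
    - [0,0,0,0,38]

```text
time_s: 24.87
tcp_pos: [0.6264, -0.1379, 0.0296]
ee_rot: [[-0.07, -0.998, 0.0], [-0.998, 0.07, -0.0], [0.0, -0.0, -1.0]]
wrist_force: [-2.3, 0.3, 5.6]
gripper_width: 0.57
gripper_force: 30.0
```

Request:
servo_tool:
  targets:
    - [0,0,0.2,0,38]
    - [0,0,0.6,0,38]
    - [0,0,1.3,0,38]
    - [0,0,2.1,0,38]
    - [0,0,2.9,0,38]

```text
time_s: 25.28
tcp_pos: [0.6263, -0.138, 0.117]
ee_rot: [[-0.07, -0.998, -0.0], [-0.998, 0.07, -0.0], [0.0, 0.0, -1.0]]
wrist_force: [0.9, -0.7, -1.0]
gripper_width: 0.568
gripper_force: 30.0
```

Request:
servo_tool:
  targets:
    - [-0.25,-0.45,0.3,0,38]
    - [-0.6,-1.15,0.3,0,38]
    - [-1.0,-1.9,0.3,0,38]
    - [-1.4,-2.65,0.3,0,38]
    - [-1.8,-3.4,0.3,0,38]

```text
time_s: 25.7
tcp_pos: [0.5711, -0.2411, 0.125]
ee_rot: [[-0.07, -0.998, -0.0], [-0.998, 0.07, 0.0], [-0.0, 0.0, -1.0]]
wrist_force: [-0.2, -0.3, -1.4]
gripper_width: 0.566
gripper_force: 30.0
```

Request:
servo_tool:
  targets:
    - [-0.4,-0.75,0,0,38]
    - [-0.8,-1.5,0,0,38]
    - [-1.15,-2.15,0,0,38]
    - [-1.3,-2.43,0,0,38]
    - [-1.3,-2.43,0,0,38]

```text
time_s: 26.12
tcp_pos: [0.5317, -0.3148, 0.1248]
ee_rot: [[-0.073, -0.997, -0.001], [-0.997, 0.073, 0.0], [-0.0, 0.001, -1.0]]
wrist_force: [-0.7, 1.2, -1.1]
gripper_width: 0.565
gripper_force: 30.0
```

Request:
servo_tool:
  targets:
    - [0,0,0,0,38]
    - [0,0,0,0,38]
    - [0,0,0,0,38]
    - [0,0,0,0,38]
    - [0,0,0,0,38]

```text
time_s: 26.53
tcp_pos: [0.5338, -0.3121, 0.1249]
ee_rot: [[-0.069, -0.998, 0.0], [-0.998, 0.069, 0.0], [-0.0, -0.0, -1.0]]
wrist_force: [0.0, -0.1, -1.0]
gripper_width: 0.57
gripper_force: 30.0
```

Request:
servo_tool:
  targets:
    - [0,0,-0.5,0,38]
    - [0,0,-1.2,0,38]
    - [0,0,-1.8,0,38]
    - [0,0,-2.3,0,38]
    - [0,0,-2.6,0,38]

```text
time_s: 26.95
tcp_pos: [0.5326, -0.3121, 0.045]
ee_rot: [[-0.07, -0.998, -0.003], [-0.998, 0.07, 0.001], [-0.001, 0.003, -1.0]]
wrist_force: [-0.7, 0.0, -1.3]
gripper_width: 0.566
gripper_force: 30.0
```

Request:
servo_tool:
  targets:
    - [0,0,-0.1,0,38]
    - [0,0,-0.2,0,38]
    - [0,0,-0.3,0,38]
    - [0,0,-0.35,0,38]
    - [0,0,-0.35,0,38]

```text
time_s: 27.37
tcp_pos: [0.5336, -0.3129, 0.0369]
ee_rot: [[-0.07, -0.998, 0.001], [-0.998, 0.07, -0.0], [0.0, -0.001, -1.0]]
wrist_force: [0.6, 0.1, -1.5]
gripper_width: 0.568
gripper_force: 30.0
```

Request:
servo_tool:
  targets:
    - [0,0,-0.03,0,38]
    - [0,0,-0.06,0,38]
    - [0,0,-0.1,0,38]
    - [0,0,-0.1,0,38]
    - [0,0,-0.1,0,38]

```text
time_s: 27.78
tcp_pos: [0.5335, -0.3129, 0.0336]
ee_rot: [[-0.07, -0.998, 0.0], [-0.998, 0.07, -0.0], [0.0, -0.0, -1.0]]
wrist_force: [0.3, -0.2, -1.3]
gripper_width: 0.572
gripper_force: 30.0
```

Request:
servo_tool:
  targets:
    - [0,0,-0.03,0,38]
    - [0,0,-0.03,0,38]
    - [0,0,-0.03,0,54]
    - [0,0,-0.03,0,62]
    - [0,0,-0.03,0,70]

```text
time_s: 28.2
tcp_pos: [0.5333, -0.3129, 0.0324]
ee_rot: [[-0.07, -0.998, 0.0], [-0.998, 0.07, 0.0], [-0.0, -0.0, -1.0]]
wrist_force: [0.5, 0.4, 0.4]
gripper_width: 0.696
gripper_force: 0.0
```

Request:
servo_tool:
  targets:
    - [0,0,0,0,70]
    - [0,0,0.4,0,70]
    - [0,0,1.2,0,70]
    - [0,0,2.2,0,70]
    - [0,0,3.2,0,70]

```text
time_s: 28.62
tcp_pos: [0.533, -0.3128, 0.1298]
ee_rot: [[-0.07, -0.998, -0.001], [-0.998, 0.07, 0.0], [-0.0, 0.001, -1.0]]
wrist_force: [0.8, 0.2, 0.1]
gripper_width: 0.802
gripper_force: 0.0
```

Request:
servo_tool:
  targets:
    - [-0.3,0.7,0.8,0,70]
    - [-0.8,1.7,1.2,0,70]
    - [-1.3,2.7,1.6,0,70]
    - [-1.8,3.7,2,0,70]
    - [-2.3,4.7,2.4,0,70]

```text
time_s: 29.03
tcp_pos: [0.4634, -0.1709, 0.2019]
ee_rot: [[-0.07, -0.998, 0.001], [-0.998, 0.07, -0.0], [0.0, -0.001, -1.0]]
wrist_force: [1.0, -0.1, 0.3]
gripper_width: 0.802
gripper_force: 0.0
```

Request:
servo_tool:
  targets:
    - [-0.3,1,0,0,70]
    - [-0.6,2,0,0,70]
    - [-0.9,2.8,0,0,70]
    - [-1.1,3.3,0,0,70]
    - [-1.1,3.3,0,0,70]

```text
time_s: 29.45
tcp_pos: [0.4303, -0.0711, 0.2017]
ee_rot: [[-0.066, -0.998, 0.002], [-0.998, 0.066, 0.001], [-0.001, -0.002, -1.0]]
wrist_force: [-0.7, -0.1, -0.5]
gripper_width: 0.807
gripper_force: 0.0
```

```bash
python3 - <<'E'
from h import *
from station import r
c=r.capture("top");s=r.capture("side")
S=r.sense();print(S["tcp_pos"],S["time_s"])
im=c["pixels"][:,:,::-1];si=s["pixels"][:,:,::-1]
cv2.imwrite("pics/end.png",np.vstack([cv2.resize(im[130:350,90:590],(750,330),interpolation=2),cv2.resize(si[130:330,190:590],(750,250)) if 0 else cv2.resize(si[140:330,200:520],(750,265),interpolation=2)]))
E
```

```text
[ 0.43156614 -0.07259965  0.2014575 ] 29.55
```

View pics/end.png

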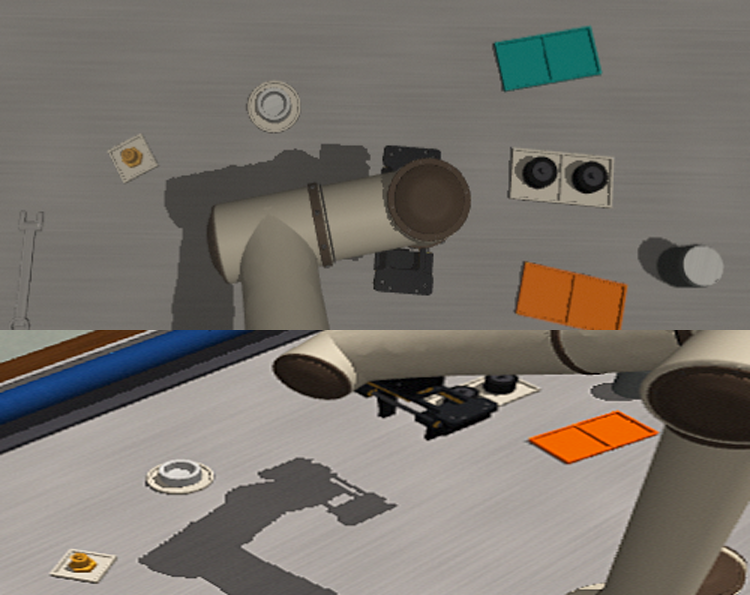

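The final picture shows the cup in the dish (273,104), the adapter in the square tray (131,155) and one mount in each bay (540,172 and 590,177). The bystanders have not moved, so I'm handing in.

```bash
python3 -c "
from station import r
print(r.finish_job())"
```

```text
the job is handed in; nothing more can be done
None
```

The job is handed in at about 30 s of the 102 s allowed: cup in the dish, then adapter in the square tray, then one mount in each bay of the white long tray, all upright in the last pictures, with the rig, can and wrench untouched.

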